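Gauge a worktop edging sample with the radius leaf that fits

TASK

Gauge the edging sample that stands in front, nearer to the robot. Take the aluminium radius leaf whose hollow fits its rounded top edge without rocking, set it straddling the edge near the open end, press it down gently (3 to 15 newtons, never over 35 on the sample or its end plate) and, keeping that pressure, slide it along past the middle until it meets the end plate; then let go and leave it sitting there, fully home and upright. The other leaves must stand upright on the range top at the end (trying one is allowed); leave the pods and the spice jar where they are, and do not bump the samples with the gripper.

Things in the scene. Friction and masses are not known exactly. Their poses are not given: they have to be found in the camera images.
- leaf_narrow_grip (a point): Grip point of the loose concave leaf with a 32 mm mouth: mid-line of its square tab (24 x 24 mm, 46 mm high), 14 mm below the tab's top and 36 mm straight above the root (highest point of the mouth). z up; y through the 24 mm thickness. Pinch the tab by its thickness (close along y).
- leaf_wide_grip (a point): Grip point of the loose concave leaf with a 42 mm mouth: mid-line of its square tab (24 x 24 mm, 46 mm high), 14 mm below the tab's top and 36 mm straight above the root (highest point of the mouth). z up; y through the 24 mm thickness. Pinch the tab by its thickness (close along y).
- leaf_round_mid (a point): Middle (40 mm up) of the third, convex leaf: aluminium block 40 mm wide, 24 mm thick, 80 mm high, standing on its flat end with its half-round end (radius 20 mm) up. It has no hollow and fits neither sample.
- edge_thin_crest (a point): Nominal middle of the crest of the 30 mm thick edging sample, 70 mm above the range top. The board is packed up in its foot: the true crest is firm and level but 0 to 10 mm HIGHER than this point, by how much is not measured. z up, y along the level edge to the open end at y = +90 mm. End plate (stop) at y = -90 to -82 mm, 8 mm above the crest; a leaf against it has its grip point at y = -70. Stiff: 1 mm makes 10 N or more.
- edge_thick_crest (a point): Nominal middle of the crest of the 40 mm thick edging sample, 75 mm above the range top. The board is packed up in its foot: the true crest is firm and level but 0 to 10 mm HIGHER than this point, by how much is not measured. z up, y along the level edge to the open end at y = +90 mm. End plate (stop) at y = -90 to -82 mm, 8 mm above the crest; a leaf against it has its grip point at y = -70. Stiff: 1 mm makes 10 N or more.
- edge_thin: Wooden edging sample, fixed: upright board 30 mm thick (x), 180 mm long (y), its top a full half-round of 15 mm radius, held between cheeks on a 100 x 200 x 10 mm foot; origin under the foot's middle, axes as its crest point. One of the two samples stands in front (x under 0.62 m), the other behind (x over 0.66 m), not to be worked on.
- edge_thick: Wooden edging sample, fixed: upright board 40 mm thick (x), 180 mm long (y), its top a full half-round of 20 mm radius, held between cheeks on a 100 x 200 x 10 mm foot; origin under the foot's middle, axes as its crest point. One of the two samples stands in front (x under 0.62 m), the other behind (x over 0.66 m), not to be worked on.
- leaf_narrow: Concave radius leaf, a plain aluminium arch with a tab on top: 48 mm wide (x), 24 mm thick (y), 78 mm high, about 0.12 kg, standing on its two legs. Mouth open downward: 32 mm wide, straight for 12 mm, then a half-round of 16 mm radius. Origin between the feet, axes as its grip point.
- leaf_wide: Concave radius leaf, a plain aluminium arch with a tab on top: 58 mm wide (x), 24 mm thick (y), 83 mm high, about 0.12 kg, standing on its two legs. Mouth open downward: 42 mm wide, straight for 12 mm, then a half-round of 21 mm radius. Origin between the feet, axes as its grip point.
- leaf_round: The convex leaf; origin under its middle.
- pod_1: Bystander: coffee pod, 51 mm across, 45 mm high, origin under its middle.
- pod_4: Bystander: coffee pod, 51 mm across, 45 mm high, origin under its middle.
- pod_5: Bystander: coffee pod, 51 mm across, 45 mm high, origin under its middle.
- spice_a: Bystander: spice jar with dark cap, 41 mm across, 105 mm high, beside the edging samples; origin under its middle.
There are look-alikes about, which are no part of the job. What is shaped like the leaf_round but red is not meant.

How it is judged:
By the outcome, as a careful person would: the job done as asked, in the order asked, and still so for the second after the job is handed in, with the robot touching nothing.
It also fails if it takes over 48 s, if anything falls off the work surface, if the arm or the gripper's body presses on something with over 40 N, if the wrist force passes 120 N, or if a joint passes its speed limit or range.

ROBOT

A 7-joint arm with a two-finger parallel gripper is mounted at the origin on a cart in front of the work surface, level with it; the furniture and walls round the work are solid. World frame = base frame: x ahead of the robot, y to its left, z up, the work surface at z = 0. Lengths are in m, angles in rad, forces in N, time in s.
With the tool pointing down it reaches from about 0.4 to 0.9 m from the base axis. Payload 5.5 kg.
Tool frame: the origin (TCP) lies midway between the tips of the shut fingers; the grasp point (between the pads) lies 19 mm behind it (manip.grip_depth is the distance from the TCP to the grasp point, in m); z points along the fingers, x is the direction in which the jaws open and shut, and the axes are right-handed (so a half turn about z gives the same grasp; the last joint's range is limited). The gripper opens to 92 mm and grips with 3 to 60 N. Pads are 19 mm wide; open, the fingers measure 130 mm over their backs; the gripper's body (75 mm by 190 mm) begins 47 mm behind the grasp point.
Start: joints at [1.555, 0.501, -0.427, 1.55, 0.221, 1.138, -0.21], TCP at [0.179, -0.625, 0.227] pointing down, gripper open.
Joint ranges: [-2.88, 2.88], [-0.31, 2.03], [-1.54, 1.56], [0.2, 2.42], [-1.41, 4.55], [0.19, 2.02], [-2.57, 2.57]. Speed limits (rad/s): [2.57, 2.57, 3.14, 3.14, 3.14, 3.14, 3.14].

INTERFACE

Orientations are given as a unit quaternion [x, y, z, w].
In Python, from bench import manip, effector, viewer gives the robot as it stands. Calls block until the motion is done:
- manip.move_pose(position, orientation): joint-space move of the TCP to a pose.
- manip.servo_line(position, ori=None, vel=0.15): straight line of the TCP; ori=None keeps the orientation; vel is the mean speed in m/s.
- manip.movej(angles): joint-space move.
- effector.open_jaws() and effector.close(f_grip=None): open the fingers fully, or close them until they stop; f_grip is the grip in N (None keeps the last).
- manip.sleep(seconds).
- manip.solve_ik(position, orientation): joint angles nearest the present ones, or None.
- viewer.get_image(name): name is "scene" or "top"; returns the picture (420x560x3 uint8, red, green, blue); there is no depth.
- viewer.get_calibration(name): a dict with "vfov" (degrees; the focal length in pixels is half the picture's height over the tangent of half this angle, whatever the lens; pixels are square), "cx", "cy" (the principal point, pixels), "eye" and "attitude" of the camera in the world. Camera axes: x right, y down, z forward; pixel columns grow to the right and rows downward; lengths in m; the calibration is good to about 2 mm. A picture is of the moment at which its call begins. get_calibration takes no time and is no camera call.
A pose or a line that the arm cannot do raises manip.PlanningError and nothing moves.
- manip.hand_in(): hands the job in, once; it reports no verdict.
Readings, each from a call of its own:
- manip.current_clock(): time.
- manip.current_q(): joint angles.
- manip.current_joint_velocities(): joint speeds.
- manip.current_tau(): joint torques, N m.
- manip.current_tool_pos(): TCP position.
- manip.current_tcp_rot(): TCP orientation.
- manip.current_force(): force on the tool from outside, world axes, zero at the start.
- manip.current_wrist_torque(): the same for the moment, N m.
- manip.current_finger_gap(): finger opening in m.
Only numpy, scipy, OpenCV 4.12 (cv2) and the standard library are available. Lean on these libraries where they do the work, as an engineer would, in place of code of your own. Each camera call takes 0.05 s, during which the arm holds its last target. There are 200 camera calls.

## Working session

There is one attempt and no reset: what is moved stays moved. The work goes in short steps, each a Python script; the robot and the scene stay as the last script left them, time stands still between calls to the robot, and variables do not carry over. Pictures are saved under pics/ and viewed, about 8 in all and at most 12, crops included, and the job is handed in when it is done.

```bash
ls; mkdir -p pics; python3 - <<'E'
from bench import manip, effector, viewer
import cv2
for n in ("scene","top"):
    cv2.imwrite(f"pics/{n}0.png",cv2.resize(viewer.get_image(n)[:,:,::-1],(784,588),interpolation=cv2.INTER_CUBIC)); print(viewer.get_calibration(n))
print(manip.current_tcp_rot(),manip.current_clock(),manip.grip_depth)
E
```

```text
pics
{'vfov': 53.69247092910411, 'cx': 275.7706947233648, 'cy': 208.09711283613564, 'eye': array([-0.01371763, -0.39000258,  0.44730635]), 'attitude': array([ 0.76951231, -0.35989306,  0.23283788, -0.47340713])}
{'vfov': 53.74134432086043, 'cx': 280.220710565062, 'cy': 207.95921768393472, 'eye': array([0.51917657, 0.08221289, 1.04115987]), 'attitude': array([-0.70465278,  0.70887285, -0.02061341,  0.02321277])}
[ 7.98510347e-01 -6.01980453e-01 -6.86681375e-04 -5.36583579e-04] 0.1 0.0188
```

View pics/scene0.png

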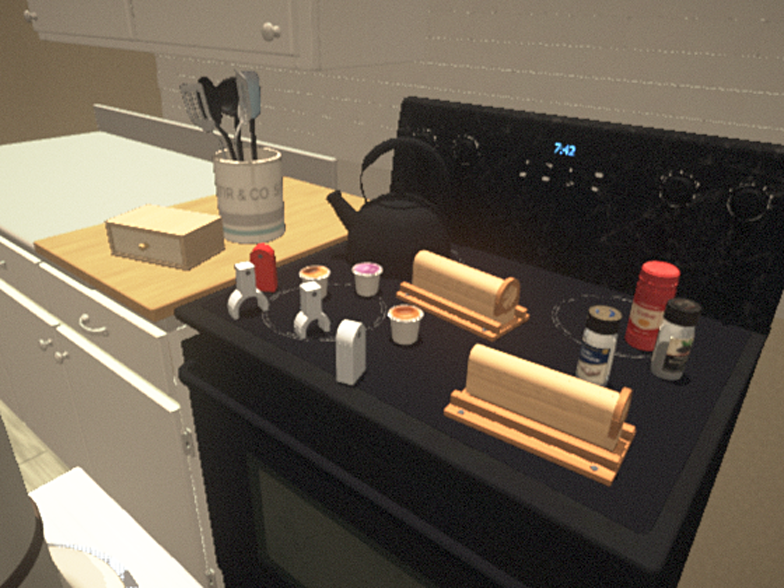

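View pics/top0.png

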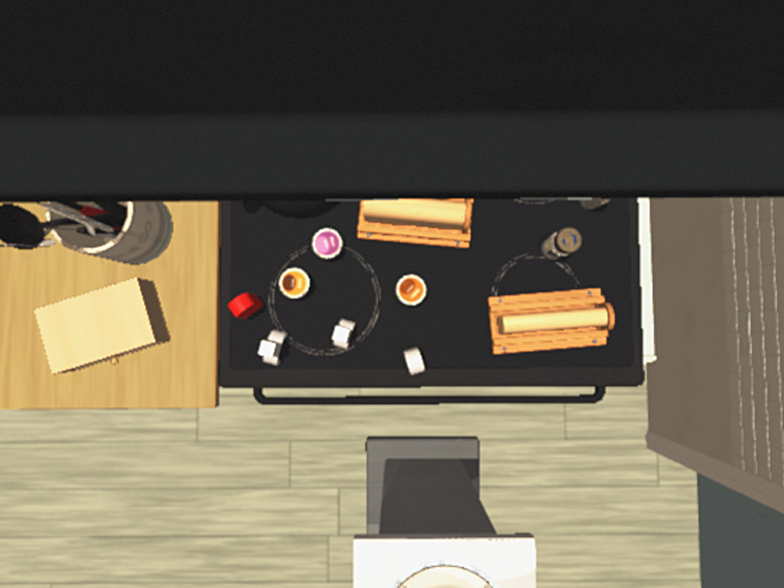

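Scene view shows two white arch leaves at (248,290) and (312,310), the convex one at (350,352), a red look-alike at (263,268), the front sample at (545,400) and the back one at (465,290). In the top view, the front sample is at (550,320) and the leaves at (272,347), (343,333) and (415,361). Next I'll take one zoomed montage.

```bash
cat > h.py <<'E'
import numpy as np, cv2
from bench import manip, effector, viewer
from scipy.spatial.transform import Rotation as R
def cal(n):
    c=viewer.get_calibration(n); f=210/np.tan(np.radians(c["vfov"]/2))
    return c,f,R.from_quat(c["attitude"])
def pt(n,u,v,z):
    c,f,r=cal(n); d=r.apply([(u-c["cx"])/f,(v-c["cy"])/f,1.]); e=np.array(c["eye"])
    return e+d*(z-e[2])/d[2]
def px(n,p):
    c,f,r=cal(n); q=r.inv().apply(np.array(p)-c["eye"]); return np.array([c["cx"]+f*q[0]/q[2],c["cy"]+f*q[1]/q[2]])
E
python3 - <<'E'
from h import *
t=viewer.get_image("top"); s=viewer.get_image("scene")
np.savez("im.npz",t=t,s=s)
def crop(i,x,y,w,h): return cv2.resize(i[y:y+h,x:x+w],(400,300),interpolation=cv2.INTER_CUBIC)
a=np.vstack([np.hstack([crop(t,345,200,100,75),crop(t,175,215,100,75)]),np.hstack([crop(s,155,180,100,75),crop(s,310,240,150,112)])])
cv2.imwrite("pics/m1.png",a[:,:,::-1])
print(pt("top",0,0,0))
E
```

```text
[1.13099751 0.81260773 0.        ]
```

View pics/m1.png

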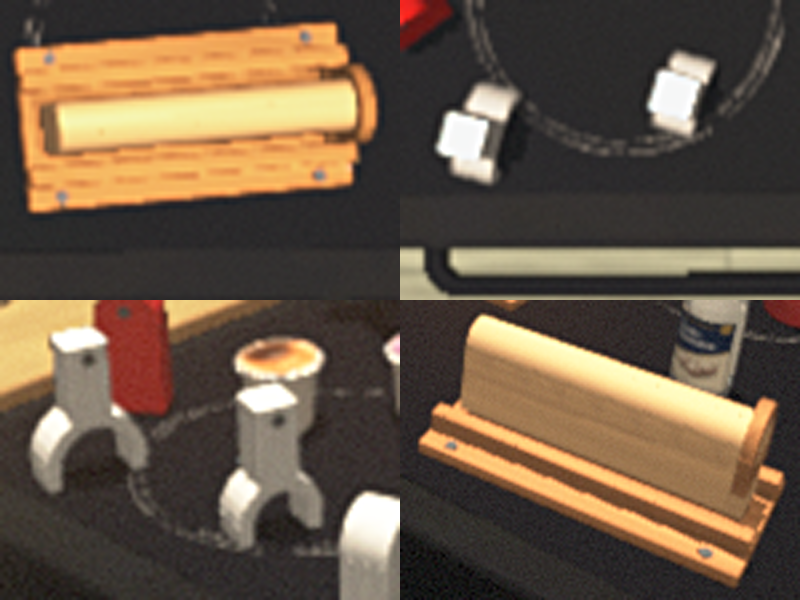

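```bash
python3 - <<'E'
from h import *
d=np.load("im.npz"); t=d["t"]; hsv=cv2.cvtColor(t,cv2.COLOR_RGB2HSV)
for x in (365,385,405,425): print(x,[tuple(int(k) for k in hsv[y,x]) for y in range(214,248)][:34:1])
g=cv2.cvtColor(t,cv2.COLOR_RGB2GRAY)
print(g[230:262:1,184:206]); print(g[225:250,235:256])
E
```

```text
365 [(17, 155, 245), (17, 155, 245), (15, 161, 236), (15, 160, 240), (17, 153, 246), (17, 153, 246), (17, 154, 247), (14, 165, 232), (14, 167, 225), (14, 167, 229), (13, 165, 199), (15, 142, 224), (21, 118, 248), (25, 101, 247), (27, 87, 247), (29, 72, 246), (30, 68, 246), (28, 81, 246), (26, 92, 246), (24, 104, 247), (22, 110, 247), (20, 120, 247), (16, 131, 237), (14, 139, 178), (13, 164, 177), (14, 164, 238), (13, 169, 220), (14, 164, 233), (17, 153, 247), (17, 153, 246), (17, 155, 246), (13, 166, 224), (14, 168, 228), (17, 158, 246)]
385 [(14, 164, 228), (14, 164, 237), (17, 155, 246), (18, 152, 246), (19, 149, 248), (14, 164, 233), (14, 166, 226), (16, 160, 244), (14, 164, 233), (14, 149, 215), (17, 128, 238), (23, 109, 247), (26, 93, 247), (28, 82, 247), (29, 72, 246), (28, 77, 246), (27, 87, 246), (25, 96, 247), (23, 104, 247), (22, 114, 247), (18, 125, 243), (14, 139, 209), (14, 160, 230), (17, 160, 247), (14, 164, 232), (15, 164, 232), (17, 154, 245), (18, 153, 246), (18, 153, 246), (15, 161, 241), (15, 162, 240), (17, 156, 245), (17, 155, 245), (17, 157, 246)]
405 [(16, 158
[... 5569 characters left out ...]
8 246 248 248 248 248 248 248 248 253 255 117  60  30  27  27
   32  58  85]
 [ 39  34  69 160 232 240 244 245 245 246 250 254 229 100  48  27  31  38
   41  53  67]
 [ 41  36  67 160 236 236 236 233 232 236 245 244 180 111  43  27  41  41
   41  40  43]
 [ 41  40  67 138 205 225 229 231 232 232 229 234 216 149  57  36  41  43
   39  39  42]
 [ 43  40  58  97 137 170 192 210 223 225 230 238 236 147  49  32  49  60
   43  43  43]
 [ 43  37  39  46  65  85 115 145 166 185 211 227 212 109  38  45  63  85
   46  40  42]
 [ 44  46  46  44  59  68  75  96  98 122 146 168 162  84  73  76  60  72
   45  44  42]
 [ 59  75  94  75  76  87  84  85  69  71  77 102 115  86  72  71  44  44
   42  43  40]]
```

```bash
python3 - <<'E'
from h import *
d=np.load("im.npz"); t=d["t"].astype(float); hsv=cv2.cvtColor(d["t"],cv2.COLOR_RGB2HSV)
# board silhouettes
L=[];W=[]
for x in range(362,430):
    col=hsv[215:245,x].astype(int); m=(col[:,1]<133)&(col[:,2]>225); ys=np.where(m)[0]+215
    L.append((x,(ys[0]+ys[-1])/2)); W.append(ys[-1]-ys[0]+1)
L=np.array(L); k,b=np.polyfit(L[:,0],L[:,1],1); print("board k,b",k,b,"w",np.median(W))
P=[pt("top",x,k*x+b,0.07)[:2] for x in (362,430)]; print("crest line pts",P)
dv=P[0]-P[1]; print("y-axis yaw-90 deg",np.degrees(np.arctan2(dv[1],dv[0]))-90)
# board ends & foot
y0=k*360+b
print("left end gray", [int(v) for v in hsv[int(round(y0)),350:366,1]],[int(v) for v in hsv[int(round(y0)),350:366,2]])
m=((hsv[:,:,1]>60)&(hsv[:,:,2]>130)&(hsv[:,:,0]<32)).astype(np.uint8); m[:,:340]=0;m[:,445:]=0;m[:195]=0;m[262:]=0
m=cv2.morphologyEx(m,cv2.MORPH_OPEN,np.ones((3,3)))
c=max(cv2.findContours(m,0,2)[0],key=cv2.contourArea); q=cv2.boxPoints(cv2.minAreaRect(c)); print("foot",[pt("top",*p,0.01)[:2].round(4) for p in q],q)
g=t.mean(2)
for n,(x0,x1,y0,y1),z in (("A",(184,204,235,262),.083),("B",(235,256,226,250),.078)):
    s=np.zeros(g.shape,np.uint8); s[y0:y1,x0:x1]=g[y0:y1,x0:x1]>244
    s=cv2.morphologyEx(s,cv2.MORPH_CLOSE,np.ones((3,3))); s=cv2.morphologyEx(s,cv2.MORPH_OPEN,np.ones((5,5)))
    c=max(cv2.findContours(s,0,2)[0],key=cv2.contourArea); r=cv2.minAreaRect(c)
    w=np.zeros(g.shape,np.uint8); w[y0:y1,x0:x1]=g[y0:y1,x0:x1]>110
    rw=cv2.minAreaRect(max(cv2.findContours(w,0,2)[0],key=cv2.contourArea))
    print(n,"tab",r,pt("top",*r[0],z),"whole",rw)
    bp=cv2.boxPoints(r); bp=[pt("top",*p,z)[:2] for p in bp]
    for i in range(4): e=bp[i]-bp[i-1]; print(np.degrees(np.arctan2(e[1],e[0])).round(1),np.linalg.norm(e).round(4))
E
```

```text
board k,b -0.07953200748177279 259.88137954727637 w 11.0
crest line pts [array([ 0.52412054, -0.10526023]), array([ 0.53581223, -0.26436733])]
y-axis yaw-90 deg 4.202720234579957
left end gray [169, 163, 156, 162, 171, 143, 120, 123, 128, 127, 102, 75, 76, 79, 78, 81] [173, 253, 248, 246, 215, 121, 125, 126, 129, 189, 251, 249, 247, 246, 246, 246]
foot [array([ 0.5725, -0.0832]), array([ 0.5898, -0.3032]), array([ 0.4885, -0.3088]), array([ 0.4713, -0.0901])] [[348.12183 211.83716]
 [436.41986 204.35428]
 [439.87964 245.17972]
 [351.5816  252.6626 ]]
A tab ((190.5, 249.0), (10.0, 9.0), 90.0) [0.48517713 0.29283764 0.083     ] whole ((192.923583984375, 246.85986328125), (15.462715148925781, 24.040571212768555), 16.389541625976562)
0.5 0.0229
-90.3 0.0208
-179.6 0.0229
89.7 0.0207
B tab ((243.5, 238.5), (9.0, 9.0), 90.0) [0.5085419  0.17113425 0.078     ] whole ((244.10003662109375, 237.70001220703125), (12.649109840393066, 19.60611915588379), 18.434947967529297)
0.0 0.0208
-90.3 0.0209
179.9 0.0208
89.7 0.0209
```

Profile gives a board about 12.5 px wide, or roughly 30 mm, so the thin sample is in front. The right-hand arch (20 px against 24 px long) is the narrow leaf. I'll go and grasp it.

```bash
cat >> h.py <<'E'
def down(deg):
    a=np.radians(deg); x=np.array([np.cos(a),np.sin(a),0]); z=np.array([0,0,-1.]); return R.from_matrix(np.c_[x,np.cross(z,x),z]).as_quat()
GD=manip.grip_depth
LB=pt("top",243.1,238.4,.078)[:2]; QL=down(-106.5); QS=down(-85.8)
C=np.array([.5301,-.187]); YA=np.array([-.0733,.9973]); XA=np.array([.9973,.0733])
def st(s=""): print(s,round(manip.current_clock(),2),np.round(manip.current_tool_pos(),4),"F",np.round(manip.current_force(),2),"gap",round(manip.current_finger_gap(),4))
E
python3 - <<'E'
from h import *
print(LB)
p0=manip.current_tool_pos()
manip.servo_line([0.20,-0.42,.30],vel=.3); st()
manip.move_pose([*LB,.20],QL); st()
print(manip.current_q().round(2) if hasattr(manip.current_q(),'round') else manip.current_q())
cv2.imwrite("pics/a.png",viewer.get_image("scene")[:,:,::-1])
E
```

```text
[0.50877854 0.17206192]
 1.07 [ 0.1994 -0.4211  0.3   ] F [-0.31  0.18 -0.45] gap 0.092
 3.48 [0.5093 0.1708 0.2001] F [ 0.25 -0.67 -0.35] gap 0.0916
[-0.39  0.3   0.02  1.87 -0.    0.97 -2.23]
```

View pics/a.png

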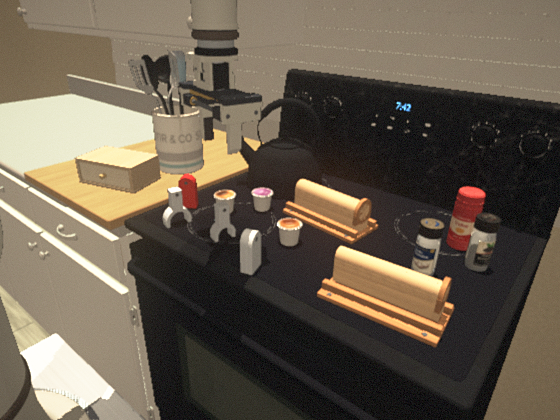

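```bash
python3 - <<'E'
from h import *
print(px("scene",[*LB,.078]),"vs 221.7 204.5")
for a in (-106.5,73.5): print(a,manip.solve_ik([*LB,.045],down(a)))
for s in (.07,-.07):
  for a in (-85.8,94.2): print(s,a,manip.solve_ik([*(C+s*YA),.1],down(a)), manip.solve_ik([*(C+s*YA),.2],down(a)))
E
```

```text
[221.11146722 204.27305825] vs 221.7 204.5
-106.5 [-0.38446537  0.5235745   0.01032335  1.97178503 -0.00857073  0.64627385
 -2.22745819]
73.5 [ 0.52966435  1.03672993 -1.30734481  1.94312997  1.12944285  1.16584434
  0.033851  ]
0.07 -85.8 [ 0.09800705  0.43564566  0.08804926  1.94964319 -0.05397511  0.75851448
 -1.28042717] [ 0.07645467  0.29880607  0.11154115  1.87580829 -0.03975863  0.96909648
 -1.29188776]
0.07 94.2 [ 1.08349446  0.89171043 -1.30397701  1.91874339  0.96450183  1.15159478
  1.03646997] [ 1.11083023  0.65963252 -1.29722957  1.8441898   0.68913542  1.18879785
  1.22736073]
-0.07 -85.8 [ 0.27690804  0.52112356  0.1626805   1.81262332 -0.11085969  0.81663857
 -1.00312175] [ 0.24253724  0.39777481  0.20442216  1.74209967 -0.09292751  1.01112445
 -1.01666305]
-0.07 94.2 [ 1.24909441  0.98152289 -1.3060799   1.77969683  1.01482246  1.23657258
  1.29046267] [ 1.26115082  0.7832528  -1.30146221  1.70794196  0.78823683  1.28401463
  1.42876147]
```

```bash
python3 - <<'E'
from h import *
g=.064-GD
manip.servo_line([*LB,g],QL,vel=.12); manip.sleep(.2); st("at")
effector.close(45); manip.sleep(.2); st("closed")
manip.servo_line([*LB,.19],vel=.15); manip.sleep(.2); st("lifted")
P=C+.07*YA
manip.move_pose([*P,.19],QS); manip.sleep(.3); st("over")
im=[viewer.get_image(n) for n in ("scene","top")]
a=cv2.resize(im[0][150:350,260:480],(440,400),interpolation=3); b=cv2.resize(im[1][180:280,320:410],(360,400),interpolation=3)
cv2.imwrite("pics/b.png",np.hstack([a,b])[:,:,::-1])
E
```

```text
at 5.17 [0.5092 0.1722 0.0458] F [ 0.33 -0.67  0.54] gap 0.0921
closed 6.42 [0.5088 0.1721 0.0452] F [ 0.56  0.77 -0.34] gap 0.0237
lifted 7.74 [0.5082 0.1718 0.189 ] F [ 0.4   0.17 -1.86] gap 0.0239
over 9.16 [ 0.5252 -0.116   0.19  ] F [-0.38  1.34 -1.11] gap 0.0239
```

View pics/b.png

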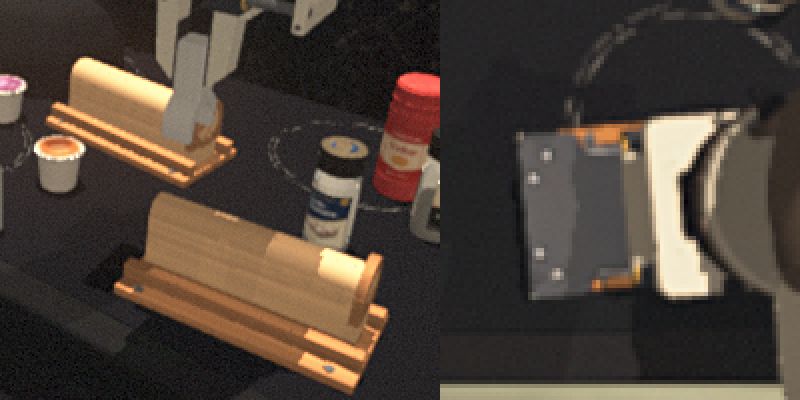

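```bash
cat >> h.py <<'E'
def F(n=5,b=0):
    f=[]
    for _ in range(n): f.append(manip.current_force()); manip.sleep(.02)
    m=np.mean(f,0); return np.array([m[:2]@XA,m[:2]@YA,m[2]])-b
E
python3 - <<'E'
from h import *
P=C+.07*YA
manip.servo_line([*P,.130],QS,vel=.1); manip.sleep(.3)
b=F(10); np.save("b.npy",b); st("bias"); print(b)
z=.130
while z>.0865:
    z-=.002 if z>.1 else .0005
    manip.servo_line([*P,z],QS,vel=.04); f=F(3,b); print(round(z,4),f.round(2),np.round(manip.current_tool_pos(),4))
    if f[2]>3.5 or abs(f[0])>3: break
print(manip.current_clock())
s=viewer.get_image("scene"); cv2.imwrite("pics/c.png",cv2.resize(s[180:330,300:480],(720,600),interpolation=3)[:,:,::-1])
E
```

```text
bias 10.47 [ 0.5251 -0.1172  0.1302] F [-0.35  0.19 -1.88] gap 0.0237
[-0.10592536  0.50740813 -1.42785495]
0.128 [-0.38 -0.34  0.3 ] [ 0.5248 -0.1172  0.1278]
0.126 [-0.04 -0.32  0.01] [ 0.5249 -0.1172  0.1259]
0.124 [ 0.12 -0.17  0.25] [ 0.5249 -0.1172  0.1239]
0.122 [ 0.23 -0.49 -0.09] [ 0.5249 -0.1172  0.1219]
0.12 [-0.03 -0.54 -0.  ] [ 0.5249 -0.1172  0.1199]
0.118 [-0.09 -0.85  0.33] [ 0.5249 -0.1172  0.1179]
0.116 [ 0.5  -0.86  0.32] [ 0.5249 -0.1172  0.1159]
0.114 [ 0.06 -1.13 -0.62] [ 0.5249 -0.1172  0.1139]
0.112 [-0.1  -0.48 -0.04] [ 0.5249 -0.1172  0.1119]
0.11 [ 0.21 -0.36  0.46] [ 0.5249 -0.1172  0.1099]
0.108 [ 0.   -0.43 -0.22] [ 0.5248 -0.1172  0.1079]
0.106 [ 0.16 -0.56 -0.4 ] [ 0.5249 -0.1172  0.1059]
0.104 [ 0.22 -0.56 -0.24] [ 0.5249 -0.1172  0.1039]
0.102 [ 0.01 -0.94 -0.11] [ 0.5249 -0.1172  0.1019]
0.1 [-0.41 -0.68  0.04] [ 0.5249 -0.1172  0.0999]
0.0995 [ 0.4  -0.62  0.32] [ 0.525  -0.1172  0.0995]
0.099 [ 0.07 -0.59 -0.04] [ 0.525  -0.1172  0.099 ]
0.0985 [-0.04 -0.59  0.23] [ 0.5249 -0.1172  0.0985]
0.098 [ 0.2  -0.61  0.09] [ 0.5249 -0.1172  0.098 ]
0.0975 [ 0.49 -0.45  0.25] [ 0.525  -0.1172  0.0975]
0.097 [0.24 0.15 0.16] [ 0.525  -0.1172  0.097 ]
0.0965 [-0.07 -0.86  0.45] [ 0.525  -0.1172  0.0965]
0.096 [-0.24 -0.09  3.87] [ 0.5251 -0.1172  0.0963]
17.375
```

View pics/c.png

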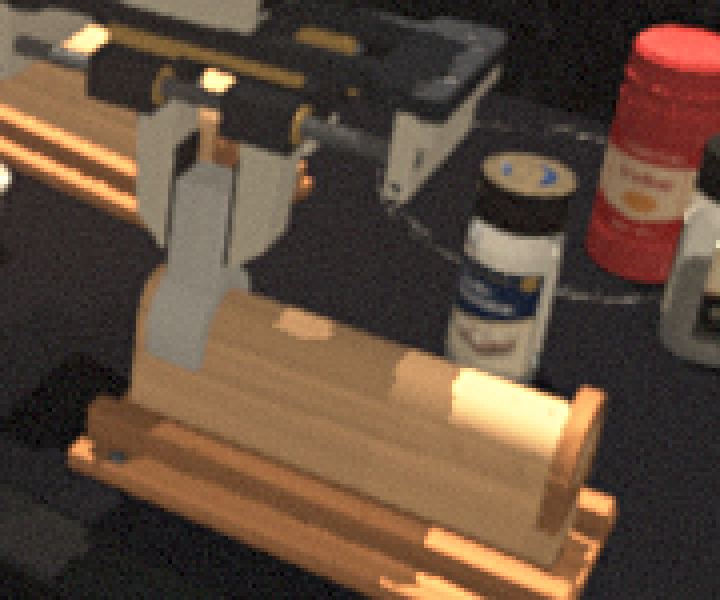

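The leaf straddles the edge squarely near the open end, at (190,320) in the crop. Contact is at 3.9 N with no side force. I'll press to about 8 N and slide.

```bash
python3 - <<'E'
from h import *
b=np.load("b.npy"); z=.0960; y=.07; dx=0; log=[]
def go(v=.04):
    global z,dx
    manip.servo_line([*(C+y*YA+dx*XA),z],QS,vel=v); f=F(2,b)
    z+=np.clip((f[2]-8)*4e-5,-2e-4,3e-4); dx+=np.clip(f[0]*4e-5,-1.5e-4,1.5e-4) if abs(f[0])>1 else 0
    p=np.array(manip.current_tool_pos()); log.append([y*1e3,(p[:2]-C)@YA*1e3,p[2]*1e3,z*1e3,dx*1e3,*f]); return f
for _ in range(6):
    f=go()
    if 6<f[2]<10: break
fr=0
while y>-.078:
    y-=.004 if y>-.060 else .0007
    f=go(.04)
    if f[2]>25 or f[2]<1 or abs(f[0])>15: print("odd",f); break
    if y>-.055: fr=max(fr,f[1])
    if f[1]>fr+4: print("stop met"); break
np.set_printoptions(suppress=True,linewidth=150)
L=np.array(log); print(L[::3].round(2)); print(L[-4:].round(2)); st(); np.save("end.npy",[y,dx,z])
E
```

```text
stop met
[[ 70.    69.97  96.24  95.93  -0.05  -1.2   -0.35   6.16]
 [ 58.    59.66  96.2   95.95  -0.23  -1.69   3.53   7.97]
 [ 46.    47.65  96.21  95.9   -0.33  -0.98   4.1    7.6 ]
 [ 34.    35.73  96.22  95.89  -0.43  -1.63   3.68   8.06]
 [ 22.    23.61  96.21  95.84  -0.52  -0.89   3.44   7.63]
 [ 10.    11.72  96.2   95.8   -0.67  -1.01   4.3    7.87]
 [ -2.    -0.32  96.19  95.78  -0.71  -0.24   3.3    7.87]
 [-14.   -12.22  96.19  95.77  -0.71  -0.87   3.54   8.09]
 [-26.   -24.22  96.21  95.76  -0.71  -0.21   3.44   7.77]
 [-38.   -36.34  96.18  95.76  -0.76  -0.54   3.36   7.42]
 [-50.   -48.2   96.19  95.75  -0.81   0.1    3.56   8.48]
 [-62.   -60.27  96.18  95.74  -0.81  -0.39   4.08   7.9 ]
 [-64.1  -61.67  96.19  95.83  -0.81  -0.49   5.55   8.55]
 [-66.2  -63.79  96.19  95.82  -0.81  -0.45   4.96   7.7 ]
 [-68.3  -65.84  96.19  95.83  -0.81  -0.12   5.36   8.3 ]
 [-70.4  -67.89  96.2   95.81  -0.85  -0.08   4.84   8.06]
 [-72.5  -69.4   96.19  95.88  -0.85  -0.21   6.62   9.04]]
[[-71.8  -69.38  96.19  95.84  -0.85   0.6    4.71   8.02]
 [-72.5  -69.4   96.19  95.88  -0.85  -0.21   6.62   9.04]
 [-73.2  -69.39  96.21  95.96  -0.85  -0.74   7.55  10.12]
 [-73.9  -69.46  96.24  96.04  -0.85  -0.11   8.95   9.88]]
 31.88 [ 0.5356 -0.2562  0.0962] F [-1.65  9.5   8.43] gap 0.0235
```

```bash
python3 - <<'E'
from h import *
y,dx,z=np.load("end.npy"); b=np.load("b.npy")
P=C-.0722*YA+dx*XA
manip.servo_line([*P,z],QS,vel=.03); print(F(3,b))
effector.open_jaws(); manip.sleep(.2); st("open")
manip.servo_line([*manip.current_tool_pos()[:2],.20],vel=.12); st("up")
manip.servo_line([*(C+[-.12,.12]),.28],vel=.25); manip.sleep(.2); st("away")
s=viewer.get_image("scene"); t=viewer.get_image("top")
a=cv2.resize(s[150:330,140:480],(680,360),interpolation=3); c=cv2.resize(t[195:265,175:445],(680,176),interpolation=3)
cv2.imwrite("pics/d.png",np.vstack([a,c])[:,:,::-1]); print(manip.current_clock())
E
```

```text
[0.46442255 6.32764126 7.77587539]
open 33.54 [ 0.5346 -0.2591  0.0961] F [ 0.    0.19 -0.76] gap 0.0917
up 34.56 [ 0.534  -0.2588  0.1992] F [ 0.17 -0.03 -0.  ] gap 0.0918
away 35.88 [ 0.4102 -0.0678  0.2794] F [0.32 0.44 0.53] gap 0.0918
35.975
```

View pics/d.png

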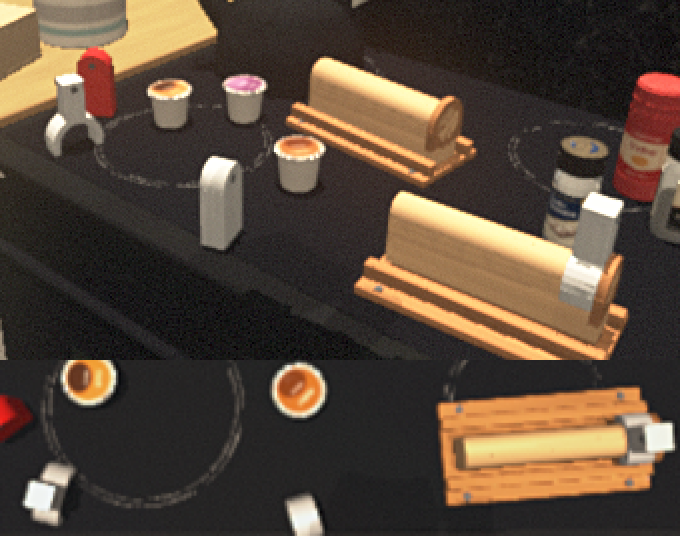

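```bash
python3 - <<'E'
from h import *
print(px("top",[*(C-.0695*YA-.0008*XA),.129]),"seen 436.6 225.6")
print(px("scene",[*(C-.0695*YA-.0008*XA),.129]),"seen",140+603/2,150+205/2)
manip.hand_in()
E
```

```text
[435.95926049 225.83193811] seen 436.6 225.6
[440.28508214 251.98046579] seen 441.5 252.5
the job is handed in; nothing more can be done
```

I gauged the front sample with the narrow leaf and handed the job in at about 36 s. The arm was clear of everything.

- **Choice of leaf:** the front sample measured about 30 mm thick in the top picture, so it is the thin one. I took the leaf with the 32 mm mouth.
- **Placing:** I set it about 70 mm to the open-end side of the middle. It seated with almost no side force at a TCP height of 96.3 mm, which puts the crest about 9 mm above nominal.
- **Sliding:** I slid it at a logged 6–10 N of downward force. It met the end plate with the grip point at about y = -69.4 mm (expected -70), and the force along the edge rose to about 9 N there. I then eased that off to about 6 N and released it.
- **Last checks:** the final pictures show the leaf sitting upright against the plate. Its tab top is within about 1.3 pixels of where a fully seated, upright leaf should appear in both views. The other two leaves are still standing, and the pods and spice jar look unmoved.

No check failed. The forces are averaged readings with about 0.5 N of noise, so very brief peaks between readings would not show.

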